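Make up the tasting tray and show the tall tin's underside to the phone

ROBOT

A 7-joint arm with a two-finger parallel gripper is mounted at the origin on the work surface. World frame = base frame: x ahead of the robot, y to its left, z up, the work surface at z = 0. Lengths are in m, angles in rad, forces in N, time in s.
With the tool pointing down it reaches from about 0.425 to 0.925 m from the base axis. Payload 6.8 kg.
Tool frame: the origin (TCP) lies midway between the tips of the shut fingers; the grasp point (between the pads) lies 19 mm behind it; z points along the fingers, y is the line along which they close (so a half turn about z gives the same grasp; the last joint's range is limited). The gripper opens to 85 mm and grips with 20 to 120 N. Pads are 22 mm wide; open, the fingers measure 114 mm over their backs; the gripper's body (76 mm by 85 mm) begins 54 mm behind the grasp point. The pads swing forward as they close: fully open they stand 13 mm farther back than shut.
Start: joints at [-1.417, 0.477, 0.022, 1.555, -0.011, 1.109, -0.083], TCP at [0.175, 0.652, 0.231] pointing down, gripper open.
Joint ranges: [-2.96, 2.96], [-0.34, 2.1], [-1.41, 1.46], [0.24, 2.44], [-1.37, 4.51], [0.17, 1.92], [-2.96, 2.96]. Speed limits (rad/s): [2.39, 2.39, 3.14, 3.14, 3.14, 3.14, 3.14].

INTERFACE

Orientations are given as a rotation vector (axis times angle).
In Python, from bench import r gives the robot as it stands. The module is installed in compiled form; this text tells all that it offers.
- The arm moves only by the tool apply_moves, never from a script. Its argument "rows" is a list of rows, each a list of 6 numbers: the shift along the tool's x, y, z scaled (see below), then the turn, a rotation vector about the tool's x, y, z scaled (see below). A call has 1 to 5 rows; each row is the pose to reach, as a shift and turn from the pose commanded when the call began, along the tool's axes at that moment; what a row does not reach only later rows make up. The controller multiplies each number of a shift by 0.25 m and each number of a turn by 90 degrees. A row lasts 1/8 s, in which the tool goes at most 62.5 mm and 10.7 degrees, less where a joint would pass 70% of its speed; a pose out of reach is approached as far as the arm can. A call with a number of a shift or a turn outside -1 to 1 is refused whole. A call with a gripper value outside its range is refused whole. "claw" is the opening, from 0 (shut) to 1 (fully open), set as the call begins (left out, the last holds). The fingers move at their own pace and stop on an object; "newtons" is the grip in N (left out, the last holds). Time passes only in rows, so rows that repeat a pose let the fingers close. It gives the time, the measured TCP pose, the force, the opening and the grip force at its end, in the units of the state.
- r.get_obs(): the state, without advancing time (a new reading comes with each control period).
- r.grab_frame(name): name is "side" or "top"; returns a dict with "pixels" (400x640x3 uint8, red, green, blue), "intrinsics" (3x3 intrinsics, pixels), "dist" ([k1, k2, p1, p2, k3] as OpenCV has them; the pictures are not rectified), "eye" and "attitude" of the camera in the world. Camera axes: x right, y up, looking along -z (the intrinsics and any distortion apply to the point x, -y, -z); pixel columns grow to the right and rows downward; lengths in m; the calibration is good to about 2 mm. A picture is of the moment at which its call begins. There is no depth.
- r.hand_in(): hands the job in; it is judged then, once.
Trained networks look in a picture, given as the dict that the camera call returned (one of the last four; its "shot" number tells which), for a name from the list of things; names that differ only in an ending like _2 or _b are one class to them, and where a whole thing is asked for, a point or a joint stands for the part that bears it (a point fixed in the world has none). Each returns a list of dicts, best first, with "conf" (0 to 1); they miss things now and then, are a little off and sometimes report something else, mostly with a low value. They report only what shows in the picture. A call takes as long as a camera call. They do not tell look-alikes from the thing itself.
- r.search_frame(picture, thing): "rect" ([left, top, width, height] in pixels, round what is visible of it).
- r.outline_of(picture, thing): "pixels" (400x640 bool, what is visible of it) and "rect" ([left, top, width, height] in pixels, round what is visible of it).
- r.landmark_of(picture, thing): "point" ([column, row] in pixels: a listed point, or the origin of a listed thing).
The state is a dict: "clock": time; "joints": joint angles; "qvel": joint speeds; "tau": joint torques, N m; "tcp_pos": TCP position; "orientation": TCP orientation; "contact_force": force on the tool from outside, world axes, zero at the start; "moment": the same for the moment, N m; "grip_width": finger opening in m; "gripper_force": force on a finger pad.
Only numpy, scipy, OpenCV 4.12 (cv2) and the standard library are available. Lean on these libraries where they do the work, as an engineer would, in place of code of your own. Each camera call takes 0.05 s, during which the arm holds its last target. There are 200 camera calls.

TASK

Make the black tray up to exactly three small tins standing upright on its floor: one is in it already, and the small tin that is over stays where it is. Then show the underside of the tall tin to the phone: hold it in the air, its bottom square to the lens, centred and 12 cm away, and finish still holding it there, motionless. Do not touch the phone or its stand, and leave the bowl, cup, grinder and spoon where they are.

Things in the scene. Friction and masses are not known exactly. Their poses are not given: they have to be found in the camera images.
- tray: Shallow black open tray, fixed to the table, 270 mm along its x, 90 mm along its y, 18 mm high; walls 4 mm thick, inner floor 4 mm above the table. Origin at the centre of its underside; x along its length, z up. No dividers: three small tins stand in it in a row along x with room to spare.
- tin_a_center (a point): Small sample tin (plain aluminium cylinder with screw lid, 50 mm diameter, 55 mm high, about 90 g) that stands in the tray from the start, somewhere within 75 mm of the tray's middle along its x. Point at the tin's centre, 27.5 mm above its underside; z is the tin's axis, up.
- tin_b_center (a point): Small sample tin, identical to the one in the tray, standing on the table. Point at its centre, 27.5 mm above its underside; z up.
- tin_c_center (a point): Another identical small tin standing on the table. Point at its centre, 27.5 mm above its underside; z up.
- tin_d_center (a point): Another identical small tin standing on the table. Point at its centre, 27.5 mm above its underside; z up. Any two of the three loose small tins go into the tray, the third stays.
- tall_tin_center (a point): The tall tin: same plain aluminium and 50 mm diameter, but 85 mm high (about 140 g), standing on the table among the small ones. Point at its centre, 42.5 mm above its underside; z is the tin's axis, up.
- tall_tin_base (a point): Centre of the tall tin's underside; z is the tin's axis, pointing from the underside to the lid.
- lens (a point): Front of the phone's camera lens (steel ring 22 mm across). The phone (148 x 73 x 10 mm) lies face down, lens side up, on a sloping wooden stand fixed to the table; the lens is on its centre line near its far, high end, about 75 mm above the table. z is the lens axis pointing out of the lens: up and 0.42 rad (24 deg) off the vertical, leaning towards the robot's side. x points along the phone up the slope, away from the robot.
- stand: Wooden phone stand, 130 x 90 mm, fixed. Origin at the centre of its underside, z up, x towards its high end. Not to be touched.
- cupping_bowl: White cupping bowl, 100 mm across, 65 mm high; origin at its underside. Bystander.
- paper_cup: Black paper cup, 80 mm across, 90 mm high; origin at its underside. Bystander.
- coffee_grinder: Dark steel hand grinder, 56 mm across, 150 mm high, upright; origin at its underside. Bystander.
- cupping_spoon: Steel spoon lying on the table; origin on its underside. Bystander.
Things that resemble listed ones, but are neither listed nor needed, are in the scene too. What is shaped like the part that bears tall_tin_center but yellow is not meant.

How it is judged:
By the outcome, as a careful person would: the job done as asked, in the order asked, and still so for the second after the job is handed in, while the arm keeps its last pose, push and grip.
It also fails if it takes over 61 s, if anything falls off the work surface, if the arm or the gripper's body presses on something with over 40 N, if the wrist force passes 120 N, or if a joint passes its speed limit or range.

## Working session

There is one attempt and no reset: what is moved stays moved. The work goes in short steps, Python scripts to look and compute and a tool call to move; the robot and the scene stay as the last step left them, time stands still between calls to the robot, and variables do not carry over. Pictures are saved under pics/ and viewed, at most 10 in all, crops included, and the job is handed in when it is done.

Besides the shell and the picture viewer there is one more tool, called as name([rows], argument=value, ...), one row to a line, values as JSON. apply_moves: Moves the arm, as the interface text tells. Its arguments: {"type":"object","properties":{"rows":{"type":"array","items":{"type":"array","items":{"type":"number"}}},"claw":{"type":"number"},"newtons":{"type":"number"}},"required":["rows"]}

```bash
mkdir -p pics; cat > h.py <<'E'
import numpy as np, cv2
from scipy.spatial.transform import Rotation as R
from bench import r
def rot(a):
    a=np.array(a,float)
    return a if a.shape==(3,3) else (R.from_quat(a).as_matrix() if a.size==4 else R.from_rotvec(a).as_matrix())
def ray(p,px):
    u=cv2.undistortPoints(np.array([[px]],float),np.array(p['intrinsics'],float),np.array(p['dist'],float))[0,0]
    d=rot(p['attitude'])@np.array([u[0],-u[1],-1.]); return np.array(p['eye'],float),d/np.linalg.norm(d)
def atz(p,px,z):
    e,d=ray(p,px); return e+d*(z-e[2])/d[2]
def proj(p,X):
    c=rot(p['attitude']).T@(np.array(X,float)-p['eye']); c=c*[1,-1,-1]
    return cv2.projectPoints(c.reshape(1,3),np.zeros(3),np.zeros(3),np.array(p['intrinsics'],float),np.array(p['dist'],float))[0][0,0]
def tri(a):
    A=np.zeros((3,3));b=np.zeros(3)
    for p,px in a:
        e,d=ray(p,px);M=np.eye(3)-np.outer(d,d);A+=M;b+=M@e
    return np.linalg.solve(A,b)
E
python3 - <<'E'
from h import *
np.set_printoptions(precision=4,suppress=True)
o=r.get_obs(); print(o)
for n in("side","top"):
    p=r.grab_frame(n); print(n,p['shot'],p['eye'],p['attitude'],p['intrinsics'],p['dist'])
    cv2.imwrite(f"pics/{n}0.png",p['pixels'][:,:,::-1])
    for t,z in(("tin_a_center",.0275),("tall_tin_center",.0425),("tall_tin_base",0),("lens",.075),("tray",0),("stand",0),("cupping_bowl",0),("paper_cup",0),("coffee_grinder",0),("cupping_spoon",0)):
        for d in r.landmark_of(p,t): 
            if d['conf']>.2: print(n,t,round(d['conf'],2),np.round(d['point'],1),atz(p,d['point'],z)[:2])
E
```

```text
{'clock': 0.0, 'joints': array([-1.4171,  0.4778,  0.0223,  1.5565, -0.0115,  1.1093, -0.0831]), 'qvel': array([-0.0013,  0.001 ,  0.0002, -0.0003, -0.0014, -0.    ,  0.0008]), 'tau': array([  0.0008, -59.6457,   1.6086, -28.1193,   0.0126,   0.0095,
        -0.    ]), 'tcp_pos': array([0.1746, 0.6514, 0.2303]), 'orientation': array([-0.41  , -3.1146,  0.003 ]), 'contact_force': array([ 0.3713,  0.6141, -0.4484]), 'moment': array([ 0.0452, -0.0318,  0.0076]), 'gripper_force': 0.0, 'grip_width': 0.08531198303621429}
side 1 [ 0.2914 -0.8865  1.0401] [ 0.7543 -0.101  -0.2796] [[514.7698   0.     322.8262]
 [  0.     514.7698 203.6205]
 [  0.       0.       1.    ]] [-0.1311  0.      0.      0.      0.    ]
side tin_a_center 0.91 [353.  268.4] [ 0.5646 -0.1934]
side tin_a_center 0.68 [419.6 237.8] [ 0.7586 -0.1527]
side tall_tin_center 0.94 [256.3 211.2] [0.3767 0.0472]
side tall_tin_center 0.91 [255.7 244.3] [ 0.3526 -0.0627]
side tall_tin_center 0.68 [323.4 153.6] [0.6123 0.2158]
side tall_tin_center 0.57 [286.  217.4] [0.4467 0.0027]
side tall_tin_base 0.83 [291.3 231.3] [ 0.4549 -0.0
[... 1291 characters left out ...]
tall_tin_base 0.63 [308.2 252.3] [0.3782 0.0397]
top tall_tin_base 0.45 [317.  177.5] [0.6233 0.0151]
top lens 0.67 [315.8 156.8] [0.6746 0.0196]
top tray 0.88 [379.4 213.8] [ 0.5058 -0.19  ]
top stand 0.86 [318.2 176.3] [0.6274 0.0112]
top cupping_bowl 0.65 [452.  183.7] [ 0.6091 -0.4295]
top cupping_bowl 0.46 [189.1 196.1] [0.555  0.4308]
top cupping_bowl 0.38 [254.5 174.8] [0.6292 0.2213]
top paper_cup 0.7 [360. 137.] [ 0.7639 -0.127 ]
top paper_cup 0.51 [316.3 159.1] [0.6857 0.0184]
top paper_cup 0.27 [254.8 173.5] [0.6336 0.2205]
top coffee_grinder 0.57 [189.5 196.9] [0.5524 0.4293]
top cupping_spoon 0.59 [236.6 152. ] [0.7055 0.2834]
top cupping_spoon 0.35 [218.4 224.8] [0.4626 0.3312]
```

```bash
python3 - <<'E'
import cv2
for n,(x,y,w,h) in(("side",(210,110,240,200)),("top",(170,110,310,190))):
    i=cv2.imread(f"pics/{n}0.png")[y:y+h,x:x+w]
    s=min(800/w,600/h); cv2.imwrite(f"pics/{n}0c.png",cv2.resize(i,None,fx=s,fy=s,interpolation=cv2.INTER_CUBIC)); print(n,s)
E
```

```text
side 3.0
top 2.5806451612903225
```

View pics/side0c.png

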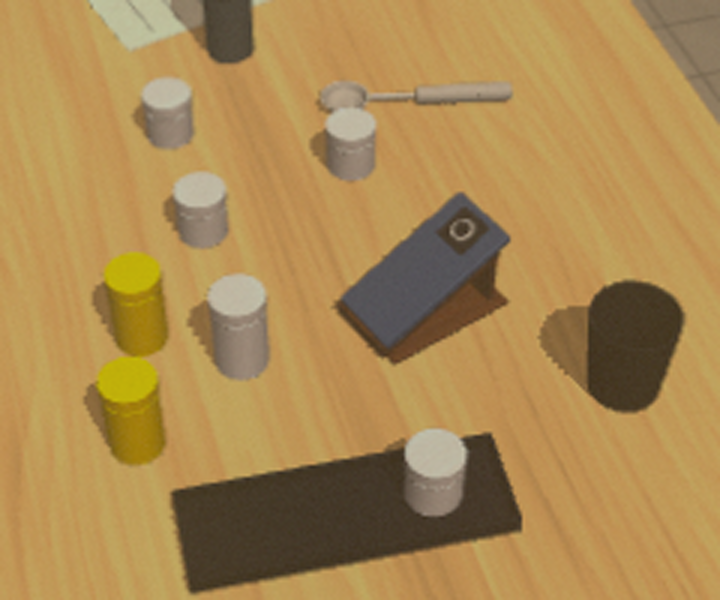

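View pics/top0c.png

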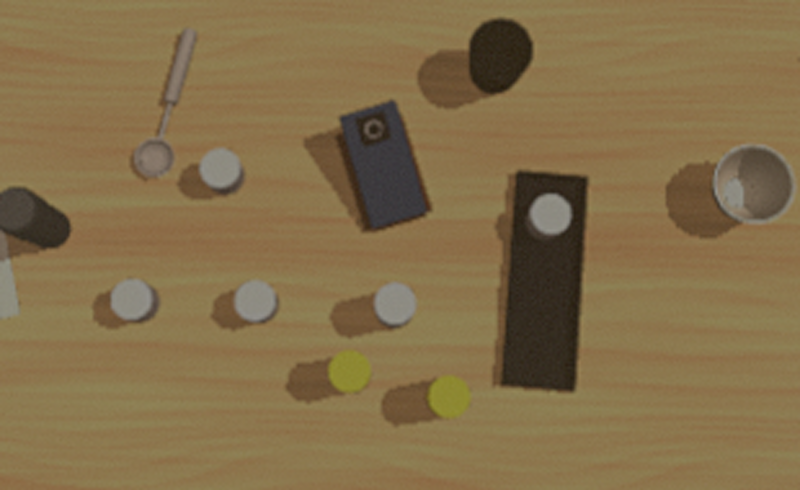

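Side view: the tall aluminium tin is at full-image (289,219). The yellow look-alikes are at (255,211) and (256,244), so they are out by colour. The loose small tins are at (266,148), (277,180) and (327,158), and the tray tin is at (355,267). The top view agrees: tall at (323,228), small tins at (269,227), (221,226) and (256,176), tray tin at (383,193). I'll fit silhouettes next for metric poses.

```bash
cat > fit.py <<'E'
from h import *
from scipy.optimize import least_squares, minimize
def hull(p,P): return cv2.convexHull(np.array([proj(p,x) for x in P],np.float32))[:,0]
def cyl(x,y,z0,h,rad=.025):
    t=np.linspace(0,2*np.pi,40,endpoint=False); return [(x+rad*np.cos(a),y+rad*np.sin(a),z) for a in t for z in(z0,z0+h)]
def cen(poly):
    m=cv2.moments(poly); return np.array([m['m10'],m['m01']])/m['m00']
def mcen(m): 
    v,u=np.nonzero(m); return np.array([u.mean(),v.mean()])
def fitcyl(obs,z0,h,x0):
    f=lambda q: np.concatenate([cen(hull(p,cyl(q[0],q[1],z0,h)))-c for p,c in obs])
    s=least_squares(f,x0); return s.x,s.fun
def iou(p,P,m):
    im=np.zeros((1600,2560),np.uint8); cv2.fillConvexPoly(im,np.round((hull(p,P)+.5)*4*16).astype(np.int32),255,shift=4)
    im=cv2.resize(im,(640,400),interpolation=cv2.INTER_AREA)/255.; m=m.astype(float)
    return np.minimum(im,m).sum()/np.maximum(im,m).sum()
E
python3 - <<'E'
from fit import *
np.set_printoptions(precision=4,suppress=True)
P={n:r.grab_frame(n) for n in("top","side")}
guess={'tall':(.45,-.005,0,.085),'C1':(.457,.162,0,.055),'C2':(.463,.325,0,.055),'C3':(.63,.22,0,.055),'A':(.566,-.193,.004,.055)}
M={}
for n,p in P.items():
    M[n]=[d for t in("tin_a_center","tall_tin_center") for d in r.outline_of(p,t) if d['conf']>.2]
for k,(x,y,z0,h) in guess.items():
    ob=[]
    for n,p in P.items():
        c0=cen(hull(p,cyl(x,y,z0,h)))
        L=[(np.linalg.norm(mcen(d['pixels'])-c0),i) for i,d in enumerate(M[n])]
        b=min(L)
        if b[0]<8: ob.append((p,mcen(M[n][b[1]]['pixels'])))
        print(k,n,np.round(b[0],1),M[n][b[1]]['pixels'].sum(),round(cv2.contourArea(hull(p,cyl(x,y,z0,h)))))
    if ob: print(k,*fitcyl(ob,z0,h,(x,y)))
def box(x,y,z,yaw,tilt,L,W,H):
    Rm=R.from_euler('ZY',[yaw,-tilt]).as_matrix()
    return [np.array([x,y,z])+Rm@np.array([a*L/2,b*W/2,c*H/2]) for a in(-1,1) for b in(-1,1) for c in(-1,1)]
# tray
tm={n:max(r.outline_of(p,"tray"),key=lambda d:d['conf']) for n,p in P.items()}
for n in P: # fill holes by hull
    c=cv2.findNonZero(tm[n]['pixels'].astype(np.uint8)); print(n,tm[n]['conf'],tm[n]['rect'])
f=lambda q:-sum(iou(p,box(q[0],q[1],.009,q[2],0,.27,.09,.018),tm[n]['pixels']) for n,p in P.items())
for a in(0,-.05,.05):
    s=minimize(f,(.506,-.19,a),method='Nelder-Mead',options=dict(initial_simplex=[(.506,-.19,a),(.516,-.19,a),(.506,-.18,a),(.506,-.19,a+.05)]));print('tray',s.x,s.fun)
pm={}
for n,p in P.items():
    L=r.outline_of(p,"lens"); print(n,[(d['conf'],d['rect'],d['pixels'].sum()) for d in L][:3]); 
    if L: pm[n]=L[0]['pixels']
f=lambda q:-sum(iou(P[n],box(q[0],q[1],q[2],q[3],.42,.148,.073,.010),pm[n]) for n in pm)
x0=np.array((.63,.011,.05,.15)); 
s=minimize(f,x0,method='Nelder-Mead',options=dict(initial_simplex=[x0]+[x0+d for d in np.diag([.01,.01,.01,.08])]));print('phone',s.x,s.fun)
q=s.x;Rm=R.from_euler('ZY',[q[3],-.42]).as_matrix();print(Rm)
obs=[(p,r.landmark_of(p,"lens")[0]['point']) for p in P.values()]
print([o[1] for o in obs]); l=tri(obs); print('lens',l,[proj(p,l)-c for p,c in obs]); print('in phone frame',Rm.T@(l-q[:3]))
o=r.get_obs(); print(R.from_rotvec(o['orientation']).as_matrix())
E
```

```text
tall top 1.4 248 236
tall side 1.0 547 637
tall [ 0.4532 -0.0055] [ 0.0031  0.358   0.2268 -0.0655]
C1 top 45.0 243 233
C1 side 36.8 540 415
C2 top 92.2 243 263
C2 side 66.8 540 362
C3 top 88.2 248 251
C3 side 75.0 547 379
A top 1.1 241 246
A side 0.9 542 550
A [ 0.5682 -0.1942] [-0.4353  0.0362  0.0951  0.3962]
top 0.8 [365.1, 175.4, 32.6, 87.0]
side 0.97 [267.2, 252.2, 117.1, 57.3]
tray [ 0.4919 -0.193  -0.0765] -1.7197446561497312
tray [ 0.4919 -0.193  -0.0761] -1.719930040152613
tray [ 0.4918 -0.193  -0.0763] -1.719775241976296
top [(0.72, [303.7, 145.0, 32.6, 53.2], np.int64(1025)), (0.3, [298.9, 146.4, 39.3, 55.9], np.int64(1246)), (0.2, [262.3, 217.8, 14.3, 17.5], np.int64(212))]
side [(0.73, [323.3, 173.9, 55.7, 53.4], np.int64(1300)), (0.22, [268.1, 249.7, 115.1, 60.1], np.int64(3465)), (0.21, [316.1, 136.7, 62.7, 12.6], np.int64(306))]
phone [0.6283 0.0115 0.0467 0.3092] -1.8775627155139607
[[ 0.8698 -0.3043 -0.3884]
 [ 0.2778  0.9526 -0.1241]
 [ 0.4078  0.      0.9131]]
[[316.7, 157.5], [363.4, 185.5]]
lens [0.6671 0.0172 0.0828] [array([-0.1586,  1.0091]), array([ 1.1578, -0.3298])]
in phone frame [ 0.0501 -0.0064  0.0171]
[[-0.9659  0.2589 -0.    ]
 [ 0.2589  0.9659  0.    ]
 [ 0.      0.     -1.    ]]
```

```bash
cat > seg.py <<'E'
from fit import *
guess={'tall':(.4532,-.0055,0,.085),'C1':(.457,.162,0,.055),'C2':(.463,.325,0,.055),'C3':(.63,.22,0,.055),'A':(.568,-.194,.004,.055)}
def grey(p):
    im=cv2.GaussianBlur(p['pixels'],(3,3),0).astype(float); mx=im.max(2); s=(mx-im.min(2))/mx
    return ((s<.24)&(mx>90)).astype(np.uint8)
def comp(p,P,thr=10):
    n,lab,st,ce=cv2.connectedComponentsWithStats(grey(p)); c0=cen(hull(p,P))
    ok=[i for i in range(1,n) if st[i,4]>100]
    i=min(ok,key=lambda i:np.linalg.norm(ce[i]-c0)); d=np.linalg.norm(ce[i]-c0)
    return (ce[i],st[i,4],lab==i) if d<thr else None
E
python3 - <<'E'
from seg import *
np.set_printoptions(precision=4,suppress=True)
P={n:r.grab_frame(n) for n in("top","side")}
for k,(x,y,z0,h) in guess.items():
    ob=[]
    for n,p in P.items():
        c=comp(p,cyl(x,y,z0,h))
        if c: ob.append((p,c[0],c[2])); print(k,n,c[1],round(cv2.contourArea(hull(p,cyl(x,y,z0,h)))))
        v,u=np.round(cen(hull(p,cyl(x,y,z0,h)))).astype(int)[::-1]; print('   px',p['pixels'][v,u])
    if ob:
        q,res=fitcyl([o[:2] for o in ob],z0,h,(x,y)); print(k,q,res,[round(iou(o[0],cyl(*q,z0,h),o[2]),3) for o in ob])
# phone by colour: bluish/dark-neutral vs wood
def box(x,y,z,yaw,tilt,L,W,H):
    Rm=R.from_euler('ZY',[yaw,-tilt]).as_matrix()
    return [np.array([x,y,z])+Rm@np.array([a*L/2,b*W/2,c*H/2]) for a in(-1,1) for b in(-1,1) for c in(-1,1)]
pm={}
for n,p in P.items():
    im=p['pixels'].astype(int); m=(im[:,:,2]>im[:,:,0]-5)&(im.max(2)<140)
    L=r.outline_of(p,"lens"); roi=cv2.dilate(L[0]['pixels'].astype(np.uint8),np.ones((7,7))) ; m=(m&(roi>0)).astype(np.uint8)
    m=cv2.morphologyEx(cv2.morphologyEx(m,cv2.MORPH_CLOSE,np.ones((3,3))),cv2.MORPH_OPEN,np.ones((3,3)))
    h=cv2.convexHull(cv2.findNonZero(m)); print(n,m.sum(),cv2.contourArea(h),L[0]['pixels'].sum()); pm[n]=L[0]['pixels']|(m>0)
    pm[n]=cv2.fillConvexPoly(np.zeros((400,640),np.uint8),h,1)
    ring=r.landmark_of(p,"lens"); print([(d['conf'],d['point']) for d in ring][:2])
f=lambda q:-sum(iou(P[n],box(q[0],q[1],q[2],q[3],.42,.148,.073,.010),pm[n]) for n in pm)
for yaw in(.2,.3):
    x0=np.array((.63,.011,.05,yaw)); s=minimize(f,x0,method='Nelder-Mead',options=dict(initial_simplex=[x0]+[x0+d for d in np.diag([.01,.01,.01,.08])])); print('phone',s.x,s.fun)
for n,p in P.items():
    c=cv2.resize(p['pixels'][:,:,::-1][140:235,295:390],None,fx=4,fy=4,interpolation=cv2.INTER_CUBIC)
    h=hull(p,box(*s.x,.42,.148,.073,.010)); cv2.polylines(c,[np.round((h-[295,140]+.5)*4).astype(np.int32)],True,(0,255,0),1)
    globals()['c'+n]=c
cv2.imwrite('pics/ph.png',np.hstack([ctop,cside]))
# tray
for n,p in P.items():
    im=p['pixels'].astype(int); m=(im.max(2)<75).astype(np.uint8)
    roi=cv2.dilate(max(r.outline_of(p,"tray"),key=lambda d:d['conf'])['pixels'].astype(np.uint8),np.ones((7,7))); m=m&roi
    m=cv2.morphologyEx(m,cv2.MORPH_OPEN,np.ones((3,3))); h=cv2.convexHull(cv2.findNonZero(m)); pm[n]=cv2.fillConvexPoly(np.zeros((400,640),np.uint8),h,1); print(n,m.sum(),pm[n].sum())
f=lambda q:-sum(iou(p,box(q[0],q[1],.009,q[2],0,.27,.09,.018),pm[n]) for n,p in P.items())
a=-.03;s=minimize(f,(.506,-.19,a),method='Nelder-Mead',options=dict(initial_simplex=[(.506,-.19,a),(.516,-.19,a),(.506,-.18,a),(.506,-.19,a+.05)]));print('tray',s.x,s.fun)
for n,p in P.items():print(n,s.x,-iou(p,box(s.x[0],s.x[1],.009,s.x[2],0,.27,.09,.018),pm[n]))
E
```

```text
tall top 208 237
   px [142 140 130]
tall side 414 636
   px [163 150 133]
tall [ 0.4555 -0.0019] [-0.9253 -0.5566 -0.3724  1.4278] [np.float64(0.81), np.float64(0.64)]
C1 top 205 233
   px [143 140 130]
C1 side 277 415
   px [150 130 114]
C1 [0.4591 0.1679] [-0.6545 -0.6951 -0.1138  0.7911] [np.float64(0.844), np.float64(0.656)]
C2 top 217 263
   px [143 140 130]
C2 side 244 362
   px [191 189 167]
C2 [0.4585 0.3165] [-0.2032 -0.4623 -0.3114  0.5214] [np.float64(0.801), np.float64(0.653)]
C3 top 193 251
   px [141 139 127]
C3 side 289 379
   px [189 182 160]
C3 [0.6233 0.2194] [-1.444  -0.4101 -0.0032  2.1019] [np.float64(0.717), np.float64(0.647)]
A top 208 246
   px [142 139 131]
A side 439 550
   px [190 183 162]
A [ 0.5703 -0.1936] [-0.9808 -0.1578  0.161   0.9719] [np.float64(0.781), np.float64(0.769)]
top 763 912.5 1075
[(0.93, [315.1, 161.3])]
side 991 1171.5 1289
[(0.62, [365.6, 186.8])]
phone [0.629  0.013  0.0429 0.2883] -1.803891469749788
phone [0.6289 0.0128 0.0426 0.3068] -1.8041659938159231
top 2073 2377Traceback (most recent call last):
  File "<stdin>", line 36, in <module>
cv2.error: OpenCV(4.12.0) /io/opencv/modules/imgproc/src/convhull.cpp:143: error: (-215:Assertion failed) total >= 0 && (depth == CV_32F || depth == CV_32S) in function 'convexHull'
```

View pics/ph.png

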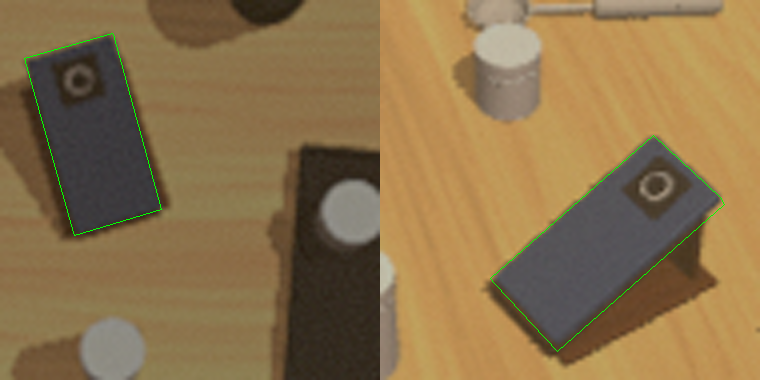

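The fitted box lies on the phone's outline in both views. The lens ring centre is at about full-image top (314.2,159.5) and side (363.4,185.9). Next I'll triangulate that and compute the first move.

```bash
cat > mv.py <<'E'
from h import *
def down(psi): 
    x=-np.array([np.cos(psi),np.sin(psi),0]); z=np.array([0,0,-1.]); return np.c_[x,np.cross(z,x),z]
def go(p0,R0,p1,R1):
    s=R0.T@(np.array(p1)-p0)/.25; t=R.from_matrix(R0.T@R1).as_rotvec()/(np.pi/2)
    print('row',np.round(s,3),np.round(t,3),'rows needed %.1f / %.1f'%(np.linalg.norm(s)*4,np.linalg.norm(t)*90/10.7))
def cur():
    o=r.get_obs(); return o['tcp_pos'],R.from_rotvec(o['orientation']).as_matrix()
E
python3 - <<'E'
from seg import *; from mv import *
np.set_printoptions(precision=4,suppress=True)
P={n:r.grab_frame(n) for n in("top","side")}
l=tri([(P['top'],(314.2,159.5)),(P['side'],(363.4,185.9))]); print('lens',l,[proj(P[n],l) for n in P])
q=np.array([.629,.0125,.0445,.302]);Rm=R.from_euler('ZY',[q[3],-.42]).as_matrix(); print('in phone',Rm.T@(l-q[:3]))
print('phone pred lens',q[:3]+Rm@[.05,0,.006])
C=[np.append(atz(P['top'],np.array(c)/2.5806+[169.7,109.7],.018)[:2],0) for c in((517,170),(588,177),(575,391),(500,386))]
print('tray',np.mean(C,0),[np.arctan2(*(C[i]-C[j])[1::-1]) for i,j in((0,3),(1,2))],[np.linalg.norm(C[i]-C[j]) for i,j in((0,3),(1,2),(0,1),(2,3))])
M={n:[d for t in("tin_b_center","tall_tin_center") for d in r.outline_of(p,t)] for n,p in P.items()}
for k,(x,y,z0,h) in guess.items():
    ob=[]
    for n,p in P.items():
        c0=cen(hull(p,cyl(x,y,z0,h)))
        b=min([(np.linalg.norm(mcen(d['pixels'])-c0),d['conf'],i) for i,d in enumerate(M[n])])
        if b[0]<8: ob.append((p,mcen(M[n][b[2]]['pixels']))); 
    if ob: print(k,len(ob),*fitcyl(ob,z0,h,(x,y)))
p0,R0=cur(); go(p0,R0,(.457,.314,.2),down(-.072))
E
```

```text
lens [0.6666 0.0245 0.0732] [array([314.2198, 159.3785]), array([363.2603, 185.9386])]
in phone [0.0477 0.0003 0.0101]
phone pred lens [0.6703 0.0254 0.0704]
tray [ 0.4904 -0.1922  0.    ] [np.float64(-0.0818366056876379), np.float64(-0.07479874812319734)] [np.float64(0.271377914045128), np.float64(0.2681745269470052), np.float64(0.08995686545866532), np.float64(0.09188839674038349)]
tall 2 [ 0.4535 -0.0055] [-0.2613  0.2318  0.2414  0.4319]
C3 2 [0.6211 0.2129] [-0.4444  0.0925  0.2704  0.2992]
row [-1.441 -1.014  0.125] [ 0.    -0.    -0.121] rows needed 7.1 / 1.0
```

apply_moves([
  [-0.24,-0.17,0.02,0,0,0],
  [-0.48,-0.34,0.04,0,0,0],
  [-0.72,-0.507,0.06,0,0,0],
  [-0.72,-0.507,0.06,0,0,0],
], claw=1, newtons=40)

```text
clock: 2.9
tcp_pos: [0.3186, 0.4796, 0.2163]
orientation: [0.417, 3.113, -0.001]
contact_force: [-0.2, -0.6, -0.8]
grip_width: 0.0852
gripper_force: 0.0
```

apply_moves([
  [-0.24,-0.17,0.02,0,0,-0.12],
  [-0.48,-0.34,0.04,0,0,-0.12],
  [-0.721,-0.507,0.065,0,0,-0.12],
  [-0.721,-0.507,0.065,0,0,-0.12],
  [-0.721,-0.507,0.065,0,0,-0.12],
])

```text
clock: 3.52
tcp_pos: [0.4593, 0.3105, 0.2]
orientation: [0.125, 3.138, -0.002]
contact_force: [0.1, 0.8, 0.0]
grip_width: 0.0853
gripper_force: 0.0
```

```bash
python3 - <<'E'
from mv import *
p0,R0=cur(); print(p0,r.get_obs()['joints']); go(p0,R0,(.4565,.314,.020),down(-.077))
E
```

```text
[0.45930498 0.31054647 0.20003586] [-0.81064102  0.31263697  0.12603566  1.88681066 -0.04602917  0.94508025
  0.82741514]
row [0.013 0.014 0.72 ] [-0.001  0.001 -0.002] rows needed 2.9 / 0.0
```

apply_moves([
  [0.013,0.014,0.2,0,0,0],
  [0.013,0.014,0.4,0,0,0],
  [0.013,0.014,0.58,0,0,0],
  [0.013,0.014,0.72,0,0,0],
  [0.013,0.014,0.72,0,0,0],
])

```text
clock: 4.15
tcp_pos: [0.4516, 0.3177, 0.0179]
orientation: [-0.112, -3.135, 0.005]
contact_force: [-0.3, 0.3, -0.1]
grip_width: 0.0855
gripper_force: 0.0
```

apply_moves([
  [0,0,0,0,0,0],
  [0,0,0,0,0,0],
  [0,0,0,0,0,0],
  [0,0,0,0,0,0],
  [0,0,0,0,0,0],
], claw=0, newtons=40)

```text
clock: 4.78
tcp_pos: [0.4551, 0.3186, 0.022]
orientation: [0.115, 3.137, 0.004]
contact_force: [-1.7, 0.2, 5.6]
grip_width: 0.0492
gripper_force: 40.8
```

apply_moves([
  [0,0,0,0,0,0],
  [0,0,-0.2,0,0,0],
  [0,0,-0.44,0,0,0],
  [0,0,-0.68,0,0,0],
  [0,0,-0.68,0,0,0],
])

```text
clock: 5.4
tcp_pos: [0.457, 0.3198, 0.1963]
orientation: [0.116, 3.131, 0.013]
contact_force: [0.4, 0.1, -1.1]
grip_width: 0.0491
gripper_force: 42.0
```

```bash
cat > tray.py <<'E'
import numpy as np
T=np.array([.491,-.1925]);yaw=-.077
def tp(u,z): return (T[0]+u*np.cos(yaw),T[1]+u*np.sin(yaw),z)
E
python3 - <<'E'
from mv import *; from tray import *
p0,R0=cur(); print(p0); go(p0,R0,tp(-.085,.20),down(yaw)); print(tp(-.085,.2))
p=r.grab_frame("side"); cv2.imwrite("pics/g1.png",cv2.resize(p['pixels'][60:300,160:480,::-1],None,fx=2,fy=2))
E
```

```text
[0.45695878 0.31983303 0.19626771]
row [ 0.053 -2.032 -0.033] [0.006 0.005 0.002] rows needed 8.1 / 0.1
(np.float64(0.40625185802424923), np.float64(-0.18596146563379853), 0.2)
```

View pics/g1.png

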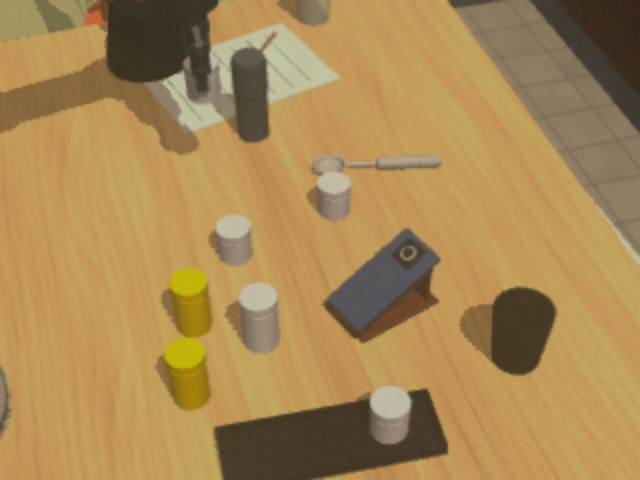

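Side crop: the first tin is held between the fingers at (200,80) and clear of everything. All the other objects are unmoved.

apply_moves([
  [-0.02,-0.22,-0.03,0,0,0],
  [-0.04,-0.46,-0.03,0,0,0],
  [-0.06,-0.7,-0.03,0,0,0],
  [-0.077,-0.9,-0.03,0,0,0],
  [-0.077,-1.0,-0.03,0,0,0],
])

```text
clock: 6.08
tcp_pos: [0.4535, 0.0635, 0.1963]
orientation: [-0.121, -3.137, 0.002]
contact_force: [0.6, -0.0, -1.3]
grip_width: 0.0489
gripper_force: 42.0
```

apply_moves([
  [0.0,-0.22,0,0,0,0],
  [0.03,-0.46,0,0,0,0],
  [0.07,-0.7,0,0,0,0],
  [0.13,-0.9,0,0,0,0],
  [0.13,-0.98,0,0,0,0],
])

```text
clock: 6.7
tcp_pos: [0.4016, -0.1776, 0.1964]
orientation: [-0.123, -3.136, -0.0]
contact_force: [1.5, -0.1, -0.4]
grip_width: 0.0491
gripper_force: 42.0
```

apply_moves([
  [0,-0.05,0,0,0,0],
  [0,-0.05,0,0,0,0],
  [0,-0.05,0,0,0,0],
])

```text
clock: 7.08
tcp_pos: [0.4038, -0.1864, 0.1972]
orientation: [-0.112, -3.139, -0.001]
contact_force: [-0.2, 0.5, -1.4]
grip_width: 0.049
gripper_force: 42.0
```

```bash
python3 - <<'E'
from mv import *; from tray import *
p0,R0=cur(); print(p0,r.get_obs()['joints']); go(p0,R0,tp(-.085,.027),down(yaw))
E
```

```text
[ 0.40382169 -0.18636785  0.19716732] [-0.12890672  0.13629287  0.46450468  2.14252217 -0.07926862  0.87948807
  1.88174957]
row [-0.01   0.002  0.681] [ 0.    -0.001  0.003] rows needed 2.7 / 0.0
```

apply_moves([
  [-0.01,0,0.2,0,0,0],
  [-0.01,0,0.4,0,0,0],
  [-0.01,0,0.56,0,0,0],
  [-0.01,0,0.64,0,0,0],
  [-0.01,0,0.68,0,0,0],
])

```text
clock: 7.7
tcp_pos: [0.406, -0.1865, 0.0264]
orientation: [-0.112, -3.138, -0.001]
contact_force: [0.1, 0.3, -1.4]
grip_width: 0.0489
gripper_force: 42.0
```

apply_moves([
  [0,0,0,0,0,0],
  [0,0,0,0,0,0],
])

```text
clock: 7.95
tcp_pos: [0.4069, -0.1876, 0.0282]
orientation: [0.114, 3.138, -0.0]
contact_force: [-0.1, -0.2, -1.0]
grip_width: 0.049
gripper_force: 42.3
```

Not touching yet, so I'll lower in small steps.

apply_moves([
  [0,0,0.008,0,0,0],
  [0,0,0.012,0,0,0],
  [0,0,0.012,0,0,0],
])

```text
clock: 8.32
tcp_pos: [0.4069, -0.1877, 0.0259]
orientation: [0.115, 3.138, 0.001]
contact_force: [-4.9, 1.5, 17.5]
grip_width: 0.049
gripper_force: 44.1
```

apply_moves([
  [0,0,0.004,0,0,0],
  [0,0,0.008,0,0,0],
  [0,0,0.008,0,0,0],
])

```text
clock: 8.7
tcp_pos: [0.407, -0.1878, 0.0258]
orientation: [0.116, 3.137, 0.003]
contact_force: [-11.7, 6.7, 52.9]
grip_width: 0.0491
gripper_force: 47.5
```

apply_moves([
  [0,0,-0.014,0,0,0],
  [0,0,-0.014,0,0,0],
])

```text
clock: 8.95
tcp_pos: [0.4066, -0.1877, 0.0265]
orientation: [0.115, 3.138, -0.0]
contact_force: [0.1, 0.9, -0.6]
grip_width: 0.049
gripper_force: 42.1
```

apply_moves([
  [0,0,0,0,0,0],
  [0,0,0,0,0,0],
  [0,0,0,0,0,0],
  [0,0,0,0,0,0],
], claw=1)

```text
clock: 9.45
tcp_pos: [0.4061, -0.1877, 0.0259]
orientation: [-0.115, -3.139, -0.0]
contact_force: [0.0, -0.0, 0.0]
grip_width: 0.0856
gripper_force: 0.0
```

apply_moves([
  [0,0,-0.2,0,0,0],
  [0,0,-0.44,0,0,0],
  [0,0,-0.68,0,0,0],
  [0,0,-0.68,0,0,0],
])

```text
clock: 9.95
tcp_pos: [0.409, -0.1886, 0.2002]
orientation: [0.115, 3.13, -0.001]
contact_force: [-0.0, 0.8, -0.4]
grip_width: 0.0854
gripper_force: 0.0
```

```bash
python3 - <<'E'
from mv import *; from tray import *
p0,R0=cur(); print(p0); go(p0,R0,(.4565,.164,.2),down(yaw))
E
```

```text
[ 0.40899399 -0.18863822  0.2001553 ]
row [-8.600e-02  1.421e+00  1.000e-03] [-0.     0.006  0.002] rows needed 5.7 / 0.1
```

apply_moves([
  [-0.1,0.2,0,0,0,0],
  [-0.12,0.44,0,0,0,0],
  [-0.12,0.68,0,0,0,0],
  [-0.12,0.72,0,0,0,0],
])

```text
clock: 10.45
tcp_pos: [0.4487, -0.0062, 0.195]
orientation: [-0.104, -3.138, -0.001]
contact_force: [-0.8, 0.2, 0.8]
grip_width: 0.0856
gripper_force: 0.0
```

apply_moves([
  [0.01,0.22,0,0,0,0],
  [0.02,0.46,0,0,0,0],
  [0.03,0.66,0,0,0,0],
  [0.034,0.7,0,0,0,0],
  [0.034,0.7,0,0,0,0],
])

```text
clock: 11.08
tcp_pos: [0.4533, 0.1639, 0.1952]
orientation: [-0.115, -3.138, 0.002]
contact_force: [-0.5, -0.2, 0.3]
grip_width: 0.0854
gripper_force: 0.0
```

```bash
python3 - <<'E'
from seg import *; from mv import *; from tray import *
p0,R0=cur(); print(p0); go(p0,R0,(.4565,.164,.020),down(yaw))
P={n:r.grab_frame(n) for n in("top","side")}
for n,p in P.items():
  print(n,[(round(d['conf'],2),atz(p,d['point'],.0315)[:2]) for d in r.landmark_of(p,"tin_a_center") if d['conf']>.2])
p=P['side']; cv2.imwrite("pics/g2.png",cv2.resize(p['pixels'][100:320,200:480,::-1],None,fx=2,fy=2))
E
```

```text
[0.45327522 0.16391627 0.19524236]
row [-0.014  0.002  0.701] [-0.001 -0.001  0.002] rows needed 2.8 / 0.0
top [(0.46, array([ 0.56239203, -0.18642153]))]
side [(0.76, array([ 0.56685774, -0.20646791])), (0.54, array([0.53746704, 0.40194346]))]
```

View pics/g2.png

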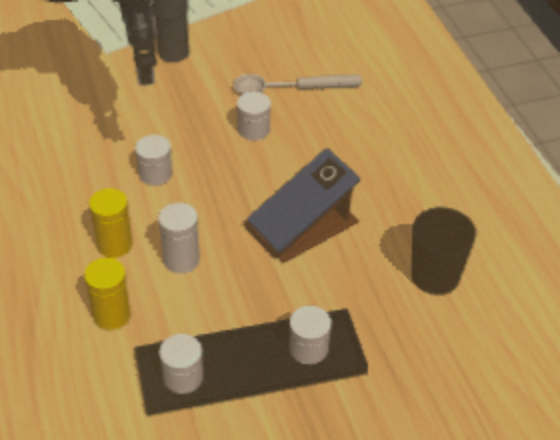

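The first tin stands upright in the tray at crop (182,364), and tin A is at (310,335). I'll fetch the second one next.

apply_moves([
  [-0.014,0,0.2,0,0,0],
  [-0.014,0,0.4,0,0,0],
  [-0.014,0,0.58,0,0,0],
  [-0.014,0,0.7,0,0,0],
  [-0.014,0,0.7,0,0,0],
])

```text
clock: 11.9
tcp_pos: [0.4558, 0.1626, 0.0195]
orientation: [-0.118, -3.136, 0.004]
contact_force: [-0.0, -0.3, 0.8]
grip_width: 0.0853
gripper_force: 0.0
```

apply_moves([
  [0,0,0,0,0,0],
  [0,0,0,0,0,0],
  [0,0,0,0,0,0],
  [0,0,0,0,0,0],
  [0,0,0,0,0,0],
], claw=0)

```text
clock: 12.52
tcp_pos: [0.4582, 0.1648, 0.0227]
orientation: [0.116, 3.137, 0.002]
contact_force: [0.0, -0.5, 6.5]
grip_width: 0.0488
gripper_force: 40.6
```

apply_moves([
  [0,0,0,0,0,0],
  [0,0,-0.2,0,0,0],
  [0,0,-0.44,0,0,0],
  [0,0,-0.7,0,0,0],
  [0,0,-0.7,0,0,0],
])

```text
clock: 13.15
tcp_pos: [0.4601, 0.1658, 0.2018]
orientation: [0.115, 3.13, 0.01]
contact_force: [-0.1, -0.0, -1.9]
grip_width: 0.0491
gripper_force: 42.0
```

```bash
python3 - <<'E'
from mv import *; from tray import *
p0,R0=cur(); print(p0); go(p0,R0,tp(-.004,.20),down(yaw))
E
```

```text
[0.46012705 0.16579182 0.20176871]
row [-2.13e-01 -1.42e+00 -1.00e-03] [0.004 0.006 0.002] rows needed 5.7 / 0.1
```

apply_moves([
  [-0.05,-0.22,0,0,0,0],
  [-0.1,-0.46,0,0,0,0],
  [-0.11,-0.66,0,0,0,0],
  [-0.11,-0.7,0,0,0,0],
])

```text
clock: 13.65
tcp_pos: [0.4706, -0.0158, 0.1959]
orientation: [-0.125, -3.139, 0.001]
contact_force: [-1.0, 1.1, -1.3]
grip_width: 0.0494
gripper_force: 42.0
```

apply_moves([
  [-0.05,-0.22,0,0,0,0],
  [-0.1,-0.46,0,0,0,0],
  [-0.103,-0.66,0,0,0,0],
  [-0.103,-0.72,0,0,0,0],
  [-0.103,-0.72,0,0,0,0],
])

```text
clock: 14.28
tcp_pos: [0.4839, -0.1932, 0.1957]
orientation: [-0.117, -3.139, -0.001]
contact_force: [0.4, 0.1, -0.9]
grip_width: 0.0492
gripper_force: 42.0
```

apply_moves([
  [0,0,0,0,0,0],
  [0,0,0,0,0,0],
])

```text
clock: 14.52
tcp_pos: [0.4846, -0.1915, 0.1959]
orientation: [-0.11, -3.139, -0.001]
contact_force: [0.6, -1.1, -0.5]
grip_width: 0.0488
gripper_force: 42.0
```

```bash
python3 - <<'E'
from mv import *; from tray import *
p0,R0=cur(); print(p0); go(p0,R0,tp(-.004,.0275),down(yaw))
E
```

```text
[ 0.48458758 -0.19149074  0.19592379]
row [-0.01  -0.003  0.674] [ 0.001 -0.     0.004] rows needed 2.7 / 0.0
```

apply_moves([
  [-0.01,-0.003,0.2,0,0,0],
  [-0.01,-0.003,0.4,0,0,0],
  [-0.01,-0.003,0.56,0,0,0],
  [-0.01,-0.003,0.65,0,0,0],
  [-0.01,-0.003,0.678,0,0,0],
])

```text
clock: 15.15
tcp_pos: [0.4854, -0.1926, 0.0264]
orientation: [-0.113, -3.135, -0.005]
contact_force: [-19.4, 10.7, 69.1]
grip_width: 0.0492
gripper_force: 48.8
```

apply_moves([
  [0,0,0.003,0,0,0],
  [0,0,0.004,0,0,0],
  [0,0,0.004,0,0,0],
])

```text
clock: 15.52
tcp_pos: [0.4864, -0.1933, 0.0268]
orientation: [-0.114, -3.139, -0.002]
contact_force: [-5.2, 2.3, 8.5]
grip_width: 0.0492
gripper_force: 43.1
```

apply_moves([
  [0,0,0,0,0,0],
  [0,0,0,0,0,0],
  [0,0,0,0,0,0],
  [0,0,0,0,0,0],
], claw=1)

```text
clock: 16.02
tcp_pos: [0.4867, -0.1944, 0.0255]
orientation: [0.115, 3.139, -0.0]
contact_force: [0.6, -1.5, -0.5]
grip_width: 0.0857
gripper_force: 0.0
```

apply_moves([
  [0,0,-0.2,0,0,0],
  [0,0,-0.44,0,0,0],
  [0,0,-0.68,0,0,0],
  [0,0,-0.68,0,0,0],
])

```text
clock: 16.52
tcp_pos: [0.4895, -0.1956, 0.2001]
orientation: [0.115, 3.13, -0.002]
contact_force: [-0.3, 0.7, -0.6]
grip_width: 0.0855
gripper_force: 0.0
```

```bash
python3 - <<'E'
from mv import *; from tray import *
p0,R0=cur(); print(p0); go(p0,R0,(.4535,-.005,.2),down(.15)); go(p0,R0,(.4535,-.005,.2),down(.0))
E
```

```text
[ 0.48948541 -0.19559958  0.20010164]
row [ 0.2    0.75  -0.002] [-0.001  0.006 -0.142] rows needed 3.1 / 1.2
row [ 0.2    0.75  -0.002] [-0.001  0.006 -0.047] rows needed 3.1 / 0.4
```

apply_moves([
  [0.05,0.2,0,0,0,-0.047],
  [0.12,0.44,0,0,0,-0.047],
  [0.2,0.68,0,0,0,-0.047],
  [0.2,0.75,0,0,0,-0.047],
  [0.2,0.75,0,0,0,-0.047],
])

```text
clock: 17.15
tcp_pos: [0.4499, -0.0024, 0.1948]
orientation: [0.006, -3.14, 0.0]
contact_force: [0.0, -0.8, 0.9]
grip_width: 0.0853
gripper_force: 0.0
```

```bash
python3 - <<'E'
from seg import *; from mv import *; from tray import *
p0,R0=cur(); print(p0); go(p0,R0,(.4535,-.005,.045),down(0))
p=r.grab_frame("top"); cv2.imwrite("pics/g3.png",cv2.resize(p['pixels'][120:290,180:480,::-1],None,fx=2.5,fy=2.5))
E
```

```text
[ 0.44994371 -0.0023647   0.19481071]
row [-0.015 -0.011  0.599] [-0.    -0.001  0.003] rows needed 2.4 / 0.0
```

View pics/g3.png

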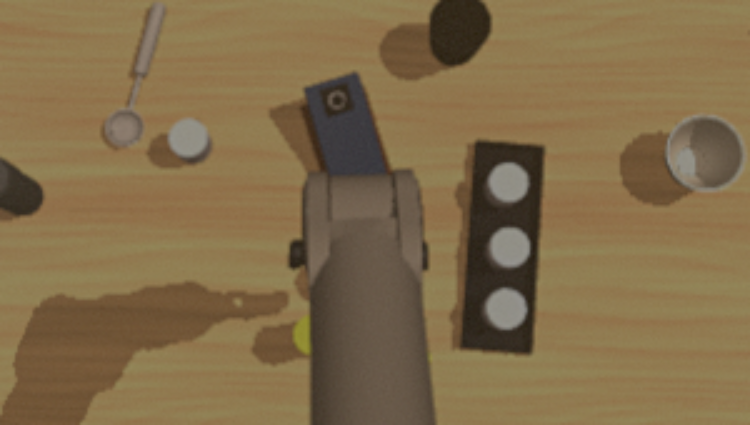

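The tray now holds three upright tins, at crop (509,182), (509,247) and (506,309). The spare stays at (188,138), and the arm is over the tall tin. Next I'll grasp the tall grey tin.

apply_moves([
  [-0.015,-0.011,0.16,0,0,0],
  [-0.015,-0.011,0.32,0,0,0],
  [-0.015,-0.011,0.48,0,0,0],
  [-0.015,-0.011,0.6,0,0,0],
  [-0.015,-0.011,0.6,0,0,0],
])

```text
clock: 17.82
tcp_pos: [0.4525, -0.0086, 0.0437]
orientation: [-0.004, -3.137, 0.003]
contact_force: [0.0, 0.0, -0.5]
grip_width: 0.0852
gripper_force: 0.0
```

apply_moves([
  [0,0,0,0,0,0],
  [0,0,0,0,0,0],
  [0,0,0,0,0,0],
  [0,0,0,0,0,0],
  [0,0,0,0,0,0],
], claw=0, newtons=60)

```text
clock: 18.45
tcp_pos: [0.4553, -0.0066, 0.047]
orientation: [-0.0, 3.139, 0.001]
contact_force: [-0.7, -0.7, 6.1]
grip_width: 0.049
gripper_force: 61.1
```

```bash
python3 - <<'E'
from mv import *
np.set_printoptions(precision=4,suppress=True)
for _ in range(6):
    p0,R0=cur(); print(p0, r.get_obs()['orientation']); r.grab_frame("top")
E
```

```text
[ 0.4553 -0.0066  0.047 ] [-0.0003  3.1389  0.0009]
[ 0.4553 -0.0066  0.047 ] [-0.0004  3.1389  0.0009]
[ 0.4554 -0.0066  0.047 ] [-0.0003  3.1389  0.0009]
[ 0.4554 -0.0066  0.047 ] [-0.0003  3.1389  0.0009]
[ 0.4553 -0.0066  0.047 ] [-0.0004  3.1389  0.0008]
[ 0.4553 -0.0065  0.047 ] [-0.0005  3.1389  0.0009]
```

apply_moves([
  [0,0,-0.2,0,0,0],
  [0,0,-0.44,0,0,0],
  [0,0,-0.68,0,0,0],
  [0,0,-0.8,0,0,0],
  [0,0,-0.8,0,0,0],
])

```text
clock: 19.38
tcp_pos: [0.4558, -0.0063, 0.2485]
orientation: [-0.001, 3.135, 0.004]
contact_force: [0.7, 0.1, -2.2]
grip_width: 0.0488
gripper_force: 62.7
```

```bash
cat > lens.py <<'E'
from mv import *
L=np.array([.667,.0245,.0743]); Rm=R.from_euler('ZY',[.302,-.42]).as_matrix(); zl=Rm[:,2]
RT=Rm@np.diag([-1.,1,-1]); 
def tcp(d=.12,off=(0,0,.047)): return L+d*zl-RT@np.array(off)
E
python3 - <<'E'
from lens import *
np.set_printoptions(precision=4,suppress=True)
p0,R0=cur(); print(p0,tcp()); go(p0,R0,tcp(.16),RT); go(p0,R0,tcp(),RT)
E
```

```text
[ 0.4558 -0.0063  0.2485] [0.602  0.0042 0.2268]
row [-0.523  0.023 -0.056] [-0.039 -0.261 -0.189] rows needed 2.1 / 2.7
row [-0.584  0.042  0.091] [-0.039 -0.261 -0.189] rows needed 2.4 / 2.7
```

apply_moves([
  [-0.13,0.006,-0.05,-0.01,-0.065,-0.05],
  [-0.26,0.012,-0.05,-0.02,-0.13,-0.1],
  [-0.39,0.018,-0.05,-0.03,-0.2,-0.145],
  [-0.523,0.023,-0.056,-0.039,-0.261,-0.189],
  [-0.523,0.023,-0.056,-0.039,-0.261,-0.189],
])

```text
clock: 20.0
tcp_pos: [0.584, -0.0017, 0.2576]
orientation: [-0.408, 2.705, 0.084]
contact_force: [-0.2, -0.2, -1.4]
grip_width: 0.0491
gripper_force: 62.5
```

apply_moves([
  [0,0,0,0,0,0],
  [0,0,0,0,0,0],
  [0,0,0,0,0,0],
])

```text
clock: 20.38
tcp_pos: [0.5847, -0.0003, 0.2596]
orientation: [-0.411, 2.701, 0.085]
contact_force: [-0.2, 1.2, -1.6]
grip_width: 0.0487
gripper_force: 62.5
```

```bash
python3 - <<'E'
from lens import *; from fit import *
np.set_printoptions(precision=4,suppress=True)
p0,R0=cur(); print(p0,tcp(.16),r.get_obs()['joints']); go(p0,R0,tcp(),RT)
b=p0+R0@[0,0,.047]; az=-R0[:,2]
for n in("side","top"):
    p=r.grab_frame(n); im=p['pixels'][:,:,::-1].copy()
    for t in("tall_tin_base","tall_tin_center","lens"): print(n,t,[(round(d['conf'],2),d['point']) for d in r.landmark_of(p,t)[:3]])
    print('pred base,center,lens',proj(p,b),proj(p,b+.0425*az),proj(p,L))
    S=6;o=np.array([290,90]); c=cv2.resize(im[90:190,290:390],None,fx=S,fy=S,interpolation=cv2.INTER_CUBIC)
    th=np.linspace(0,2*np.pi,60)
    for h in(0,.085):
        pts=np.array([proj(p,b+R0@np.array([.025*np.cos(a),.025*np.sin(a),-h])) for a in th]); cv2.polylines(c,[np.round((pts-o+.5)*S).astype(np.int32)],True,(0,255,0),1)
    pts=np.array([proj(p,L+Rm@np.array([.011*np.cos(a),.011*np.sin(a),0])) for a in th]); cv2.polylines(c,[np.round((pts-o+.5)*S).astype(np.int32)],True,(0,0,255),1)
    cv2.imwrite(f"pics/f_{n}.png",c)
E
```

```text
[ 0.5847 -0.0003  0.2596] [ 0.5864 -0.0006  0.2633] [-0.4508  0.1158  0.4382  2.0686 -0.2885  0.5871  2.0578]
row [-0.013 -0.003  0.149] [-0.    -0.005  0.   ] rows needed 0.6 / 0.0
side tall_tin_base [(0.95, [345.8, 154.6]), (0.84, [254.8, 257.4]), (0.57, [256.7, 220.3])]
side tall_tin_center [(0.96, [335.7, 145.7]), (0.87, [258.3, 211.5]), (0.42, [406.0, 356.6])]
side lens [(0.83, [363.8, 186.1])]
pred base,center,lens [343.8916 154.6071] [338.3267 144.8318] [363.4234 185.6069]
top tall_tin_base [(0.77, [307.9, 254.8]), (0.65, [319.9, 170.2])]
top tall_tin_center [(0.67, [323.4, 171.0]), (0.51, [303.8, 253.1])]
top lens [(0.61, [317.0, 158.2]), (0.58, [326.1, 173.6])]
pred base,center,lens [320.3762 169.4031] [322.2543 172.1771] [314.2206 159.1671]
```

View pics/f_side.png

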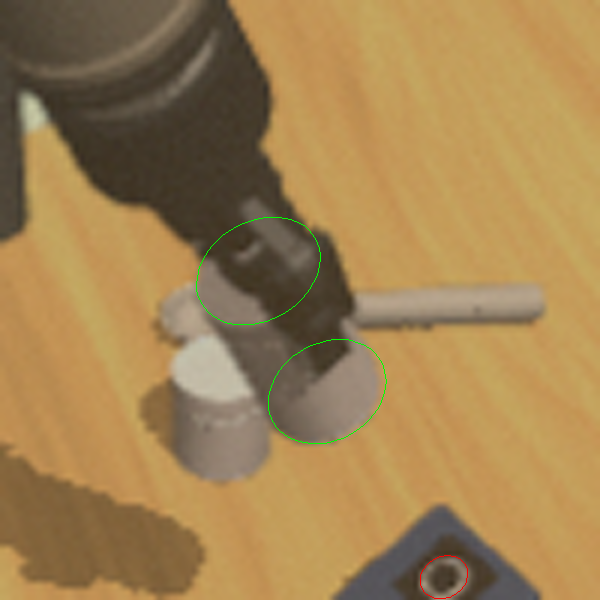

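The predicted tin base ellipse (centre crop ~(327,391)) lies on the visible underside rim to about a pixel. The lens circle matches the ring at (444,577). Now the approach to 12 cm.

apply_moves([
  [-0.004,0,0.05,0,-0.005,0],
  [-0.01,-0.003,0.1,0,-0.005,0],
  [-0.013,-0.003,0.149,0,-0.005,0],
  [-0.013,-0.003,0.149,0,-0.005,0],
])

```text
clock: 21.28
tcp_pos: [0.6021, 0.0041, 0.225]
orientation: [-0.41, 2.696, 0.086]
contact_force: [0.3, -0.7, -1.9]
grip_width: 0.0485
gripper_force: 62.5
```

apply_moves([
  [0,0,0,0,0,0],
  [0,0,0,0,0,0],
  [0,0,0,0,0,0],
  [0,0,0,0,0,0],
  [0,0,0,0,0,0],
])

```text
clock: 21.9
tcp_pos: [0.6024, 0.0039, 0.2268]
orientation: [-0.409, 2.693, 0.086]
contact_force: [0.5, -0.2, -2.0]
grip_width: 0.0489
gripper_force: 62.5
```

```bash
python3 - <<'E'
from lens import *; from fit import *
np.set_printoptions(precision=4,suppress=True)
p0,R0=cur(); print(p0,tcp()); go(p0,R0,tcp(),RT)
b=p0+R0@[0,0,.047]; print('base in lens frame',Rm.T@(b-L))
P={n:r.grab_frame(n) for n in("side","top")}
C={}
for n,p in P.items():
    for i in range(1):
        a=[d for d in r.landmark_of(p,"lens")]; l=[d['point'] for d in a if np.linalg.norm(np.array(d['point'])-proj(p,L))<6]
        bb=[d['point'] for d in r.landmark_of(p,"tall_tin_base") if np.linalg.norm(np.array(d['point'])-proj(p,b))<8]
        print(n,'lens',l,proj(p,L),'base',bb,proj(p,b)); C[n]=bb
if all(C.values()): print('tri base in lens frame',Rm.T@(tri([(P[n],C[n][0]) for n in P])-L))
p=P['side'];S=6;o=np.array([300,110]); c=cv2.resize(p['pixels'][110:210,300:400,::-1],None,fx=S,fy=S,interpolation=cv2.INTER_CUBIC)
th=np.linspace(0,2*np.pi,60)
pts=np.array([proj(p,b+R0@np.array([.025*np.cos(a),.025*np.sin(a),0])) for a in th]); cv2.polylines(c,[np.round((pts-o+.5)*S).astype(np.int32)],True,(0,255,0),1)
cv2.imwrite("pics/f2.png",c)
E
```

```text
[0.6024 0.0039 0.2268] [0.602  0.0042 0.2268]
row [ 0.001  0.002 -0.   ] [-0.001  0.001 -0.   ] rows needed 0.0 / 0.0
base in lens frame [ 0.0003 -0.0005  0.1199]
side lens [[365.3, 185.5]] [363.4234 185.6069] base [[352.1, 162.3]] [349.9745 162.0031]
top lens [[315.4, 155.8]] [314.2206 159.1671] base [[317.4, 168.5]] [318.8768 165.7346]
tri base in lens frame [-0.0013  0.0025  0.1142]
```

View pics/f2.png

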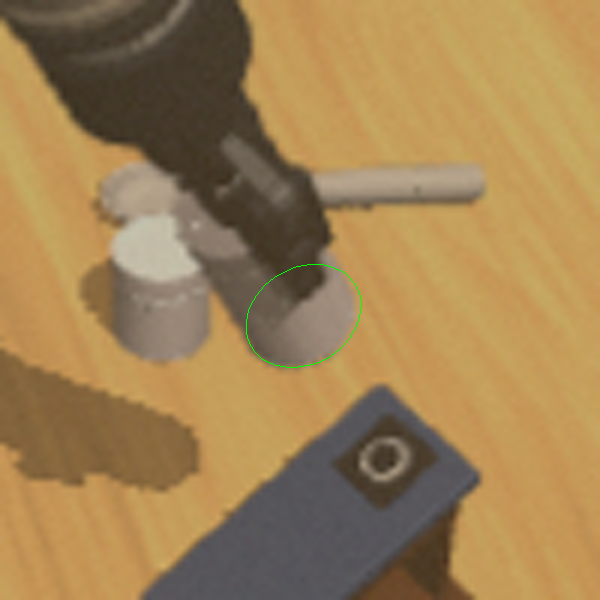

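The final view shows the underside rim on the predicted ellipse at crop (304,316), squarely facing the lens ring at (385,459). By the arm's own reading the base is 119.9 mm out along the lens axis and under 1 mm off centre. Triangulating the landmark network's points gives 114 mm and 3 mm, but those points are noisier by several pixels. Handing in.

```bash
python3 -c "
from bench import r
o=r.get_obs(); print(o['clock'],abs(o['qvel']).max(),o['gripper_force']); print(r.hand_in())"
```

```text
22.2 0.002090239860261711 62.50037670135498
the job is handed in; nothing more can be done
None
```

I handed the job in at 22.2 s: the tray holds three upright small tins, the fourth stayed put, and the tall tin is held still with its underside square to the lens, about 12 cm away and centred by the arm's reading (114 mm by the noisier camera landmarks); setting a tin down pushed the wrist force to about 69 N (limit 120 N).

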